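Set the length stop and register the offcut against it

TASK

Set up this stop jig for cutting to length: push the sliding stop along its fence with the fingertips until its spring pin drops into the notch of the index strip. Then push the short offcut that lies on the jig's base along to butt against the stop and back flat against the fence, with the stop still in its notch. Only push, lift nothing, and leave the other tools and pieces on the bench where they are.

Things in the scene. Friction and masses are not known exactly. Their poses are not given: they have to be found in the camera images.
- stop_jig: The stop jig, fixed to the bench: a plywood base 140 (x) x 440 (y) x 18 mm with an aluminium fence along it. Origin: centre of the base's underside, on the bench top; x points across the base towards the fence, y along the fence to the jig's left end, z up. The base's upper face is at z = 18 mm. The fence spans x = 15 to 40 mm (its front face is at x = 15 mm) and z = 18 to 50 mm, over the whole length.
- notch (a point): Middle of the notch, at the upper face of the index strip: a dark steel strip 12 mm wide, 220 mm long and 6 mm thick lying along the top of the fence, with one notch 10 mm wide through which the bright fence shows. The notch lies to the jig's left of where the stop starts, at x = 27.5 mm and z = 56 mm in the jig's frame; its y is 95 to 125 mm. Axes as the jig's.
- length_stop (a joint): Position of the sliding stop along the fence, in m: the y of the stop's middle in the jig's frame, growing to the jig's left (+y), 0 to 0.16 between its ends. It slides with 1.5 to 2.5 N and stays where it is left. Near the notch (within 4 mm) the pin pulls it in by itself; pushing it out of the notch again takes about 19 N. It starts at 0.02 to 0.06. If it is pushed past the notch it can be pushed back.
- index_pin (a joint): Height of the spring pin in the stop (brass knob 18 mm across on top of the stop), in m: 0 while its ball nose, 12 mm across, rides on the index strip, about -0.0027 when it has dropped into the notch. It works by itself.
- stop_face (a point): Centre of the stop's flat right face (looks to the jig's -y), which is pushed to move the stop and which the offcut butts against. The stop is a grey block astride the fence, 40 mm long in y; its part in front of the fence spans x = -40 to 13 mm and z = 21 to 72 mm in the jig's frame, and the knob's top is at z = 94 mm. Axes as the jig's.
- stop_centre (a point): Middle of the stop on the pin's axis, at the height of the index strip's upper face; lies over point notch when the pin has dropped in. Axes as the jig's.
- workpiece: The short pale timber offcut, 45 (x) x 140 (y) x 19 mm, 50 to 100 g, lying loose on the jig's base in front of the fence, to the jig's right of the stop. Origin: centre of its underside; y along its length, to the stop; z up. At the start there are 45 mm or more between it and the stop, and it lies 4 to 18 mm off the fence, nearly parallel to it.
- left_end (a point): Centre of the offcut's end face nearest to the stop (70 mm from its origin along y, 9.5 mm up).
- right_end (a point): Centre of the offcut's other end face (70 mm from its origin along -y, 9.5 mm up).
- long_offcut: Bystander: greyish timber strip 34 x 190 x 18 mm, loose on the bench. Origin: centre of its underside.
- wide_offcut: Bystander: reddish timber block 66 x 90 x 20 mm, loose on the bench. Origin: centre of its underside.
- screwdriver: Bystander: screwdriver 204 mm long, loose on the bench. Origin: centre of its underside.
- turned_foot_1: Bystander: turned wooden foot, 50 mm across, 86 mm tall, loose on the bench. Origin: centre of its underside.
- turned_foot_2: Bystander: turned wooden foot, 50 mm across, 84 mm tall, loose on the bench. Origin: centre of its underside.
- spring_clamp: Bystander: spring clamp 74 x 137 x 24 mm, loose on the bench. Origin: centre of its underside.
- sanding_block: Bystander: sanding block 63 x 111 x 36 mm, loose on the bench. Origin: centre of its underside.

How it is judged:
By the outcome, as a careful person would: the job done as asked, in the order asked, and still so for the second after the job is handed in, with the robot touching nothing.
It also fails if it takes over 72 s, if anything falls off the work surface, if the arm or the gripper's body presses on something with over 40 N, if the wrist force passes 120 N, or if a joint passes its speed limit or range.

ROBOT

A 6-joint arm with a two-finger parallel gripper is mounted at the origin on the work surface; the furniture and walls round the work are solid. World frame = base frame: x ahead of the robot, y to its left, z up, the work surface at z = 0. Lengths are in m, angles in rad, forces in N, time in s.
With the tool pointing down it reaches from about 0.375 to 0.975 m from the base axis. Payload 3.8 kg.
Tool frame: the origin (TCP) lies at the very end of the fingers, on their centre line; the grasp point (between the pads) lies 19 mm behind it; z points along the fingers, x is the direction in which the jaws open and shut, and the axes are right-handed (so a half turn about z gives the same grasp; the last joint's range is limited). The gripper opens to 85 mm and grips with 20 to 120 N. Pads are 22 mm wide; open, the fingers measure 114 mm over their backs; the gripper's body (76 mm by 85 mm) begins 54 mm behind the grasp point. The pads swing forward as they close: fully open they stand 13 mm farther back than shut.
Start: joints at [-1.34, 0.264, 1.604, -0, 1.274, -0.037], TCP at [0.179, -0.651, 0.231] pointing down, gripper open.
Joint ranges: [-2.63, 2.63], [-0.94, 2.18], [0.31, 2.57], [-1.31, 4.45], [0, 2.66], [-2.55, 2.55]. Speed limits (rad/s): [2.57, 2.57, 3.14, 3.14, 3.14, 3.14].

INTERFACE

Orientations are given as a rotation vector (axis times angle).
In Python, from workcell import bot gives the robot as it stands.
- The arm moves only by the tool carry_out, never from a script. Its argument "deltas" is a list of rows, each an object with "delta_pos": the shift along the tool's x, y, z in m, a list of three; "dr": the turn, a rotation vector about the tool's x, y, z in rad, a list of three. A call has 1 to 10 rows; each row shifts and turns the commanded pose from where the row before left it, along the tool's axes as they then stand; what a row does not reach is not made up. A row lasts 1/8 s, in which the tool goes at most 62.5 mm and 10.7 degrees, less where a joint would pass 70% of its speed; a pose out of reach is approached as far as the arm can. A call is refused whole if a number of a shift passes 0.0625 or a number of a turn 0.188, either way. A call with a gripper value outside its range is refused whole. "grip" is the opening, from 0 (shut) to 1 (fully open), set as the call begins (left out, the last holds). The fingers move at their own pace and stop on an object; "force" is the grip in N (left out, the last holds). Time passes only in rows, so rows that do not move let the fingers close. It gives the time, the measured TCP pose, the force and the opening at its end, in the units of the state.
- bot.read_state(): the state, without advancing time (a new reading comes with each control period).
- bot.read_camera(name): name is "scene" or "top" or "wrist"; returns a dict with "frame" (400x640x3 uint8, red, green, blue), "K" (3x3 intrinsics, pixels), "xyz" and "attitude" of the camera in the world; the wrist camera has in their place "hand_eye" (4x4, takes a point from camera to tool coordinates, whose origin is the TCP and whose axes are the tool frame's). Camera axes: x right, y down, z forward; pixel columns grow to the right and rows downward; lengths in m; the calibration is good to about 2 mm. A picture is of the moment at which its call begins: read the wrist's pose just before it. There is no depth.
- bot.finish_job(): hands the job in, once; it reports no verdict.
The state is a dict: "time": time; "q": joint angles; "joint_vel": joint speeds; "joint_torque": joint torques, N m; "tool_pos": TCP position; "tcp_rot": TCP orientation; "wrist_force": force on the tool from outside, world axes, zero at the start; "torque": the same for the moment, N m; "width": opening from 0.0 (shut) to 1.0 (fully open).
Only numpy, scipy, OpenCV 4.12 (cv2) and the standard library are available. Lean on these libraries where they do the work, as an engineer would, in place of code of your own. Each camera call takes 0.05 s, during which the arm holds its last target.

## Working session

There is one attempt and no reset: what is moved stays moved. The work goes in short steps, Python scripts to look and compute and a tool call to move; the robot and the scene stay as the last step left them, time stands still between calls to the robot, and variables do not carry over. Pictures are saved under pics/ and viewed, and the job is handed in when it is done.

Besides the shell and the picture viewer there is one more tool, called after "Request:" as name([rows], argument=value, ...), one row to a line, values as JSON. carry_out: Moves the arm, as the interface text tells. Its arguments: {"type":"object","properties":{"deltas":{"type":"array"},"grip":{"type":"number"},"force":{"type":"number"}},"required":["deltas"]}

```bash
mkdir -p pics; ls; python3 - <<'E'
from workcell import bot
import cv2,numpy as np
s=bot.read_state(); print({k:np.round(v,3).tolist() for k,v in s.items()})
for n in ["scene","top"]:
    c=bot.read_camera(n); cv2.imwrite(f"pics/{n}0.png",c["frame"][:,:,::-1]); print(n,c["K"],c["xyz"],c["attitude"])
E
```

```text
pics
{'time': 0.0, 'q': [-1.34, 0.265, 1.605, -0.0, 1.274, -0.037], 'joint_vel': [0.001, 0.001, -0.001, 0.001, -0.001, -0.0], 'joint_torque': [0.0, -51.511, -36.732, -0.0, 0.013, -0.0], 'tool_pos': [0.178, -0.65, 0.23], 'tcp_rot': [-2.497, 1.904, 0.003], 'wrist_force': [0.664, 0.049, -0.728], 'torque': [0.089, 0.004, 0.032], 'width': 1.002}
scene [[478.15911256   0.         323.90035831]
 [  0.         478.15911256 206.12587907]
 [  0.           0.           1.        ]] [-0.28336669  0.26853515  1.13302113] [-1.37261017  2.28444997 -0.81135557]
top [[410.90208546   0.         322.83866137]
 [  0.         410.90208546 202.82455291]
 [  0.           0.           1.        ]] [ 0.32113374 -0.12979244  1.42834003] [-2.14759377  2.16588713 -0.16421591]
```

View pics/top0.png

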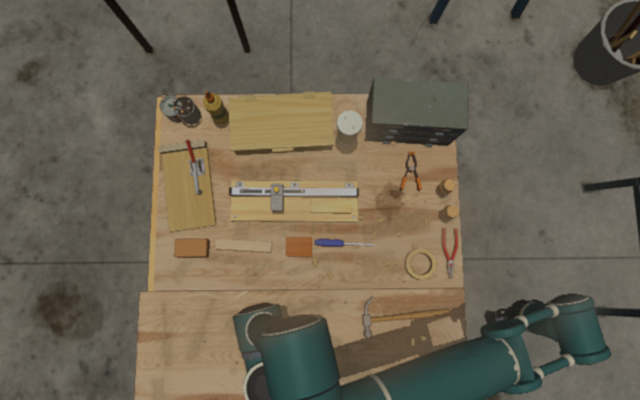

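View pics/scene0.png

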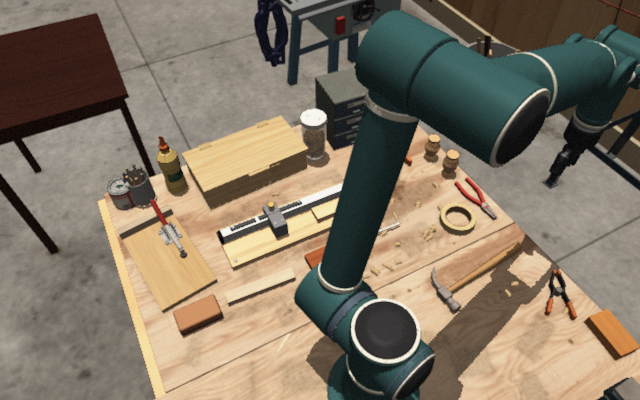

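The top view shows the jig at about (230–358, 183–221), the stop at (277,197) and the pale offcut at (330,208), with jig +y to the left in the image. I'll zoom in.

```bash
cat > h.py <<'E'
import numpy as np,cv2
from scipy.spatial.transform import Rotation as R
def ray(c,u,v):
    K=c["K"];d=np.array([(u-K[0,2])/K[0,0],(v-K[1,2])/K[1,1],1.0])
    return np.array(c["xyz"]),R.from_rotvec(c["attitude"]).as_matrix()@d
def onz(c,u,v,z):
    o,d=ray(c,u,v);return o+d*(z-o[2])/d[2]
def proj(c,p):
    q=R.from_rotvec(c["attitude"]).as_matrix().T@(np.array(p)-np.array(c["xyz"]));q=c["K"]@q;return q[:2]/q[2]
def wristcam(bot):
    s=bot.read_state();c=bot.read_camera("wrist")
    T=np.eye(4);T[:3,:3]=R.from_rotvec(s["tcp_rot"]).as_matrix();T[:3,3]=s["tool_pos"]
    M=T@np.array(c["hand_eye"]);c["xyz"]=M[:3,3];c["attitude"]=R.from_matrix(M[:3,:3]).as_rotvec();return c
E
python3 - <<'E'
import cv2
a=cv2.imread("pics/top0.png")[170:270,160:380]
cv2.imwrite("pics/top0z.png",cv2.resize(a,None,fx=3.6,fy=3.6,interpolation=cv2.INTER_CUBIC))
from h import *
from workcell import bot
c=bot.read_camera("top")
for u,v,z in [(230,221,.018),(358,221,.018),(231,193.5,.05),(357,194,.05),(277,189,.094),(351,211,.037),(309,211,.037)]: print(u,v,np.round(onz(c,u,v,z),4))
E
```

```text
230 221 [0.4558 0.1683 0.018 ]
358 221 [ 0.4522 -0.2718  0.018 ]
231 193.5 [0.5462 0.1601 0.05  ]
357 194 [ 0.5414 -0.2671  0.05  ]
277 189 [5.529e-01 4.000e-04 9.400e-02]
351 211 [ 0.4848 -0.2467  0.037 ]
309 211 [ 0.486  -0.1034  0.037 ]
```

View pics/top0z.png

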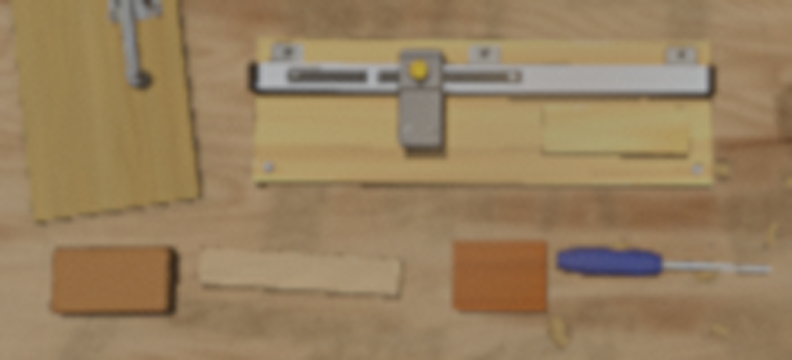

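Jig yaw is about -0.5° and its centre about (0.524, -0.052). The stop is near jig y≈0.05 and the notch near 0.10. I'll shut the fingers, square up the tool and move over the jig for a wrist view.

Request:
carry_out([
  {"delta_pos": [0, 0, 0], "dr": [0, 0, 0.14]},
  {"delta_pos": [0, 0, 0], "dr": [0, 0, 0.14]},
  {"delta_pos": [-0.049, -0.027, -0.003], "dr": [0, 0, 0]},
  {"delta_pos": [-0.049, -0.027, -0.003], "dr": [0, 0, 0]},
  {"delta_pos": [-0.049, -0.027, -0.003], "dr": [0, 0, 0]},
  {"delta_pos": [-0.049, -0.027, -0.003], "dr": [0, 0, 0]},
  {"delta_pos": [-0.049, -0.027, -0.003], "dr": [0, 0, 0]},
  {"delta_pos": [-0.049, -0.027, -0.003], "dr": [0, 0, 0]},
  {"delta_pos": [-0.049, -0.027, -0.003], "dr": [0, 0, 0]},
  {"delta_pos": [-0.049, -0.027, -0.003], "dr": [0, 0, 0]},
], grip=0)

```text
time: 1.4
tool_pos: [0.3998, -0.2599, 0.2553]
tcp_rot: [-2.207, 2.235, -0.0]
wrist_force: [1.2, -0.2, -0.2]
width: 0.004
```

Request:
carry_out([
  {"delta_pos": [-0.049, -0.027, -0.003], "dr": [0, 0, 0]},
  {"delta_pos": [-0.049, -0.027, -0.003], "dr": [0, 0, 0]},
  {"delta_pos": [-0.049, -0.027, -0.003], "dr": [0, 0, 0]},
  {"delta_pos": [-0.049, -0.027, -0.003], "dr": [0, 0, 0]},
  {"delta_pos": [0, 0, 0], "dr": [0, 0, 0]},
  {"delta_pos": [0, 0, 0], "dr": [0, 0, 0]},
])

```text
time: 2.15
tool_pos: [0.5093, -0.0669, 0.2668]
tcp_rot: [2.208, -2.233, -0.001]
wrist_force: [0.3, -0.6, 0.8]
width: -0.003
```

```bash
python3 - <<'E'
from workcell import bot
from h import *
s=bot.read_state();print(s["tool_pos"],s["tcp_rot"],s["time"]);print(R.from_rotvec(s["tcp_rot"]).as_matrix().round(4))
c=wristcam(bot);cv2.imwrite("pics/w1.png",c["frame"][:,:,::-1]);import pickle;pickle.dump(c,open("w1.pkl","wb"));print(c["xyz"],c["K"])
E
```

```text
[ 0.50933631 -0.06694505  0.2668442 ] [ 2.20825321e+00 -2.23294532e+00 -7.53904602e-04] 2.15
[[-1.110e-02 -9.999e-01 -1.100e-03]
 [-9.999e-01  1.110e-02 -5.000e-04]
 [ 5.000e-04  1.100e-03 -1.000e+00]]
[ 0.59104241 -0.06774572  0.40818455] [[329.76898026   0.         317.03522507]
 [  0.         329.76898026 194.47936026]
 [  0.           0.           1.        ]]
```

View pics/w1.png

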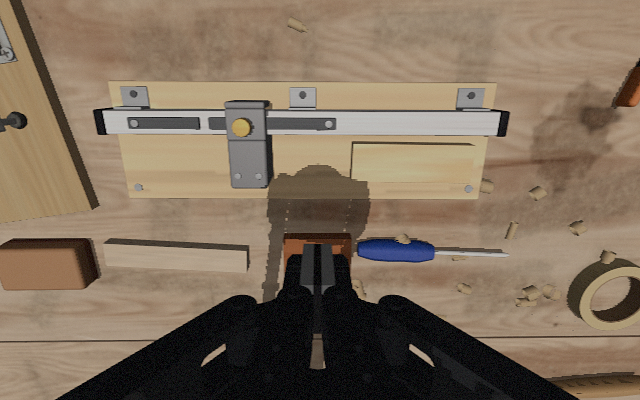

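The wrist view shows the whole jig: the stop with its knob at (240,127), the notch gap at about (204,124), and the offcut at (352–475, 143–182). I'll zoom to get exact edges.

```bash
python3 - <<'E'
import cv2
a=cv2.imread("pics/w1.png")
cv2.imwrite("pics/w1a.png",cv2.resize(a[75:205,90:290],None,fx=4,fy=4,interpolation=cv2.INTER_CUBIC))
cv2.imwrite("pics/w1b.png",cv2.resize(a[75:205,320:520],None,fx=4,fy=4,interpolation=cv2.INTER_CUBIC))
g=cv2.cvtColor(a,cv2.COLOR_BGR2GRAY)
print(g[124,190:225]); print(g[123,190:225])
E
```

```text
[ 82  79  81  80  82  80  81  84  59   6 146 190 184 185 185 186 187 185
 152  71  77  81  84  84  83  78  83  85  81  83  81  84  77  81  79]
[ 78  80  77  82  77  82  84  82  53  38 154 190 185 187 185 185 186 180
 141  76  74  84  81  85  80  82  81  82  82  83  82  81  83  82  82]
```

View pics/w1a.png

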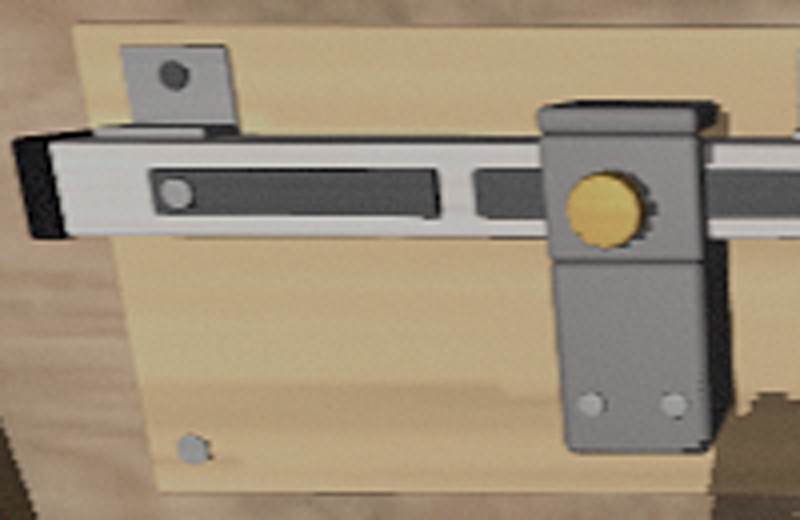

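View pics/w1b.png

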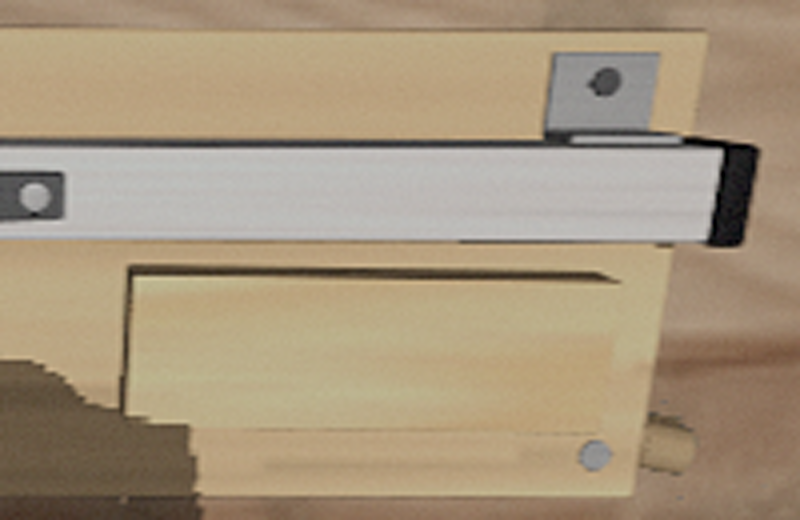

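```bash
cat > m.py <<'E'
import pickle
from h import *
c=pickle.load(open("w1.pkl","rb"))
A=lambda U,V:(90+U/4-.4,75+V/4-.4); B=lambda U,V:(320+U/4-.4,75+V/4-.4)
P=dict(bfl=onz(c,*A(158,490),.018),bfr=onz(c,*B(632,495),.018),bbl=onz(c,*A(73,25),.018),bbr=onz(c,*B(708,32),.018),
ffl=onz(c,*A(65,236),.05),ffr=onz(c,*B(710,244),.05),nl=onz(c,198.7,122.6,.056),nr=onz(c,208.2,122.6,.056),knob=onz(c,*A(604,210),.094),
st_fl=onz(c,*A(568,449),.072),st_fr=onz(c,*A(708,449),.072),st_bl=onz(c,*A(545,135),.072),st_br=onz(c,*A(699,135),.072),
obl=onz(c,*B(133,276),.037),obr=onz(c,*B(618,281),.037),ofl=onz(c,*B(123,418),.037),ofr=onz(c,*B(605,434),.037))
for k,v in P.items(): print(k,v.round(4))
ctr=(P["bfl"]+P["bfr"]+P["bbl"]+P["bbr"])/4
d=(P["bfl"]-P["bfr"]+P["bbl"]-P["bbr"])[:2];yaw=np.arctan2(-d[0],d[1])
print("ctr",ctr.round(4),"yaw",yaw.round(4))
Rz=np.array([[np.cos(yaw),-np.sin(yaw)],[np.sin(yaw),np.cos(yaw)]])
for k,v in P.items(): print(k,(Rz.T@(v-ctr)[:2]).round(4))
E
python3 m.py
```

```text
bfl [0.4605 0.1683 0.018 ]
bfr [ 0.4536 -0.2676  0.018 ]
bbl [0.5978 0.1657 0.018 ]
bbr [ 0.5909 -0.2694  0.018 ]
ffl [0.5437 0.1601 0.05  ]
ffr [ 0.5365 -0.2621  0.05  ]
nl [0.5547 0.0565 0.056 ]
nr [0.5546 0.0466 0.056 ]
knob [0.554  0.0043 0.094 ]
st_fl [0.4888 0.0242 0.072 ]
st_fr [ 0.4883 -0.0131  0.072 ]
st_bl [0.5699 0.0223 0.072 ]
st_br [ 0.5695 -0.0157  0.072 ]
obl [ 0.5275 -0.1077  0.037 ]
obr [ 0.5244 -0.2448  0.037 ]
ofl [ 0.4859 -0.1058  0.037 ]
ofr [ 0.4794 -0.2473  0.037 ]
ctr [ 0.5257 -0.0507  0.018 ] yaw -0.0159
bfl [-0.0687  0.218 ]
bfr [-0.0686 -0.218 ]
bbl [0.0687 0.2176]
bbr [ 0.0686 -0.2176]
ffl [0.0146 0.2111]
ffr [ 0.0142 -0.2112]
nl [0.0273 0.1077]
nr [0.0274 0.0977]
knob [0.0275 0.0554]
st_fl [-0.0381  0.0744]
st_fr [-0.038   0.0371]
st_bl [0.043  0.0738]
st_br [0.0432 0.0357]
obl [ 0.0027 -0.057 ]
obr [ 0.0018 -0.1941]
ofl [-0.0389 -0.0557]
ofr [-0.0432 -0.1972]
```

The measured points agree with the given sizes: knob at x 27.5 mm, fence front at 14.5 mm, base 137×436. So the scale is about 1% small. The notch is at jig y≈0.104, the stop at ≈0.056, and the offcut's left end at ≈-0.056. I'll lower the closed fingers to the right of the stop face.

Request:
carry_out([
  {"delta_pos": [-0.0215, -0.0045, 0], "dr": [0, 0, 0.005]},
  {"delta_pos": [0, 0, 0.05], "dr": [0, 0, 0]},
  {"delta_pos": [0, 0, 0.05], "dr": [0, 0, 0]},
  {"delta_pos": [0, 0, 0.05], "dr": [0, 0, 0]},
  {"delta_pos": [0, 0, 0.04], "dr": [0, 0, 0]},
  {"delta_pos": [0, 0, 0.03], "dr": [0, 0, 0]},
  {"delta_pos": [0, 0, 0], "dr": [0, 0, 0]},
  {"delta_pos": [0, 0, 0], "dr": [0, 0, 0]},
])

```text
time: 3.2
tool_pos: [0.5152, -0.0466, 0.0484]
tcp_rot: [-2.2, 2.242, -0.002]
wrist_force: [-0.2, -0.2, 1.1]
width: 0.0
```

```bash
python3 - <<'E'
from workcell import bot
from h import *
s=bot.read_state();print(s["tool_pos"],s["tcp_rot"],s["time"],s["wrist_force"])
c=wristcam(bot);cv2.imwrite("pics/w2.png",c["frame"][:,:,::-1]);
c=bot.read_camera("top");a=c["frame"][150:250,200:380,::-1];cv2.imwrite("pics/t2.png",cv2.resize(a,None,fx=4,fy=4,interpolation=cv2.INTER_CUBIC))
E
```

```text
[ 0.51517064 -0.04656451  0.04842008] [-2.19986732e+00  2.24163865e+00 -1.89895816e-03] 3.2 [-0.22820418 -0.23198646  1.09230952]
```

View pics/w2.png

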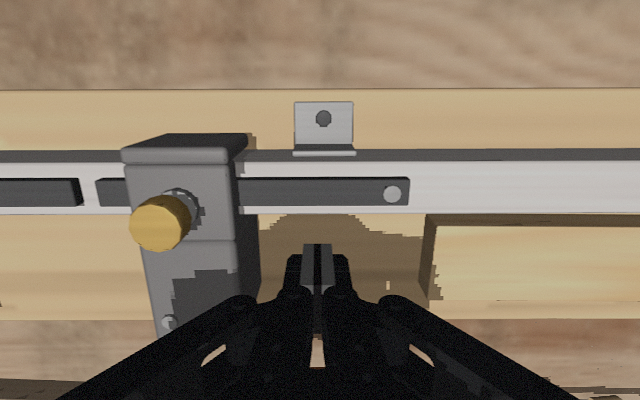

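The fingertips are at about (318,250), between the stop's right face (about 255) and the offcut (420). I'll move left slowly to make contact.

Request:
carry_out([
  {"delta_pos": [-0.005, 0, 0.005], "dr": [0, 0, 0]},
  {"delta_pos": [-0.005, 0, 0], "dr": [0, 0, 0]},
  {"delta_pos": [-0.005, 0, 0], "dr": [0, 0, 0]},
  {"delta_pos": [-0.005, 0, 0], "dr": [0, 0, 0]},
  {"delta_pos": [-0.005, 0, 0], "dr": [0, 0, 0]},
  {"delta_pos": [-0.005, 0, 0], "dr": [0, 0, 0]},
  {"delta_pos": [-0.005, 0, 0], "dr": [0, 0, 0]},
  {"delta_pos": [0, 0, 0], "dr": [0, 0, 0]},
  {"delta_pos": [0, 0, 0], "dr": [0, 0, 0]},
])

```text
time: 4.42
tool_pos: [0.5151, -0.01, 0.0421]
tcp_rot: [-2.202, 2.24, 0.001]
wrist_force: [0.0, -0.3, -0.4]
width: 0.0
```

```bash
python3 - <<'E'
from workcell import bot
from h import *
s=bot.read_state();print(s["tool_pos"],s["tcp_rot"],s["time"],s["wrist_force"])
c=wristcam(bot);cv2.imwrite("pics/w3.png",c["frame"][:,:,::-1]);print(c["hand_eye"])
import pickle;pickle.dump(c,open("w3.pkl","wb"))
E
```

```text
[ 0.51507124 -0.00997681  0.04214352] [-2.20186138e+00  2.24022996e+00  8.97029070e-04] 4.425 [ 0.03682422 -0.30214683 -0.36481143]
[[ 9.99999743e-01 -6.88064521e-04  2.00009724e-04 -4.24706881e-05]
 [ 5.90110828e-04  9.49151571e-01  3.14818912e-01 -8.15466221e-02]
 [-4.06455267e-04 -3.14818713e-01  9.49151733e-01 -1.41433267e-01]
 [ 0.00000000e+00  0.00000000e+00  0.00000000e+00  1.00000000e+00]]
```

View pics/w3.png

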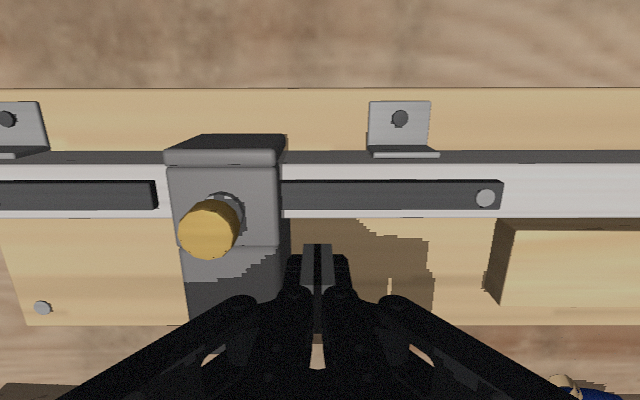

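```bash
python3 - <<'E'
import pickle
from h import *
c=pickle.load(open("w3.pkl","rb"))
for n,u,v,z in [("knobtop",207.5,230,.094),("notch left top",155,182,.056),("stop br top",281,167,.072),("stop bl top",168,167,.072),("stop r front of fence",282,247,.072)]:
    p=onz(c,u,v,z);print(n,p.round(4))
E
```

```text
knobtop [0.5564 0.0218 0.094 ]
notch left top [0.5608 0.0545 0.056 ]
stop br top [0.5699 0.0016 0.072 ]
stop bl top [0.5706 0.0408 0.072 ]
stop r front of fence [0.539  0.0028 0.072 ]
```

The stop moved 17 mm with the fingers (finger half-width about 12 mm). About 28 mm remain, so I'll push 25 mm and look.

Request:
carry_out([
  {"delta_pos": [-0.005, 0, 0], "dr": [0, 0, 0]},
  {"delta_pos": [-0.005, 0, 0], "dr": [0, 0, 0]},
  {"delta_pos": [-0.005, 0, 0], "dr": [0, 0, 0]},
  {"delta_pos": [-0.005, 0, 0], "dr": [0, 0, 0]},
  {"delta_pos": [-0.003, 0, 0], "dr": [0, 0, 0]},
  {"delta_pos": [-0.002, 0, 0], "dr": [0, 0, 0]},
  {"delta_pos": [0, 0, 0], "dr": [0, 0, 0]},
  {"delta_pos": [0, 0, 0], "dr": [0, 0, 0]},
])

```text
time: 5.48
tool_pos: [0.5156, 0.0148, 0.0423]
tcp_rot: [-2.202, 2.24, 0.0]
wrist_force: [0.1, -0.3, 0.5]
width: 0.002
```

```bash
cat > look.py <<'E'
import sys,pickle
from workcell import bot
from h import *
n=sys.argv[1]
s=bot.read_state();print(s["tool_pos"].round(4) if hasattr(s["tool_pos"],"round") else s["tool_pos"],s["time"],np.round(s["wrist_force"],1))
c=wristcam(bot);cv2.imwrite(f"pics/{n}.png",c["frame"][:,:,::-1]);pickle.dump(c,open(f"{n}.pkl","wb"))
E
python3 look.py w4
```

```text
[0.5156 0.0148 0.0423] 5.475 [ 0.1 -0.3  0.5]
```

View pics/w4.png

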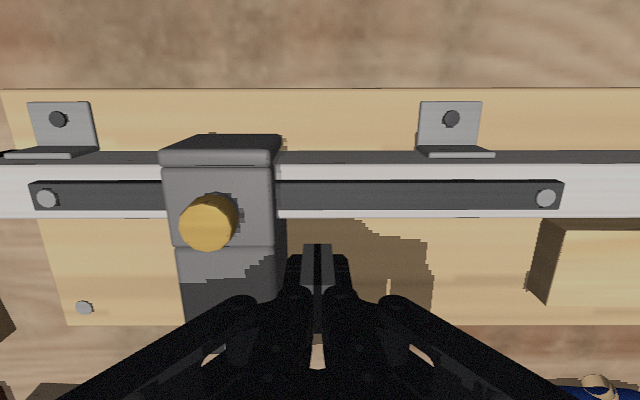

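```bash
python3 - <<'E'
import pickle
from h import *
for n,pts in [("w3",[("knob",207.5,230,.094),("br",281,167,.072),("bl",168,167,.072)]),("w4",[("knob",208,224,.0913),("br",275,167,.072),("bl",163,167,.072)])]:
    c=pickle.load(open(n+".pkl","rb"))
    for k,u,v,z in pts: print(n,k,onz(c,u,v,z).round(4))
a=[cv2.imread(f"pics/{n}.png")[120:260,150:300] for n in("w3","w4")]
cv2.imwrite("pics/cmp.png",cv2.resize(np.hstack(a),None,fx=2.6,fy=2.6,interpolation=cv2.INTER_CUBIC))
E
```

```text
w3 knob [0.5564 0.0218 0.094 ]
w3 br [0.5699 0.0016 0.072 ]
w3 bl [0.5706 0.0408 0.072 ]
w4 knob [0.5576 0.0473 0.0913]
w4 br [0.5704 0.0284 0.072 ]
w4 bl [0.5711 0.0673 0.072 ]
```

View pics/cmp.png

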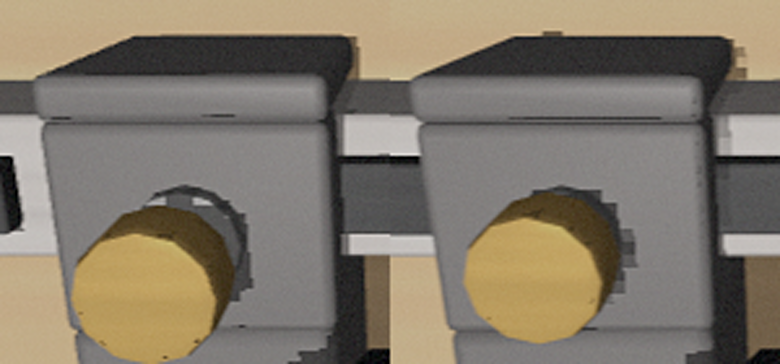

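The pin has dropped: the collar under the knob is hidden, the knob top is lower, and the stop went 2 mm further than the fingers. Now I'll back off, lift, and go to the front of the offcut's middle.

Request:
carry_out([
  {"delta_pos": [0.015, 0, 0], "dr": [0, 0, 0]},
  {"delta_pos": [0, 0, -0.05], "dr": [0, 0, 0]},
  {"delta_pos": [0.0445, 0.0133, 0], "dr": [0, 0, 0]},
  {"delta_pos": [0.0445, 0.0133, 0], "dr": [0, 0, 0]},
  {"delta_pos": [0.0445, 0.0133, 0], "dr": [0, 0, 0]},
  {"delta_pos": [0.0445, 0.0133, 0], "dr": [0, 0, 0]},
  {"delta_pos": [0, 0, 0], "dr": [0, 0, 0]},
  {"delta_pos": [0, 0, 0.04], "dr": [0, 0, 0]},
  {"delta_pos": [0, 0, 0], "dr": [0, 0, 0]},
  {"delta_pos": [0, 0, 0], "dr": [0, 0, 0]},
])

```text
time: 6.78
tool_pos: [0.4593, -0.1772, 0.0528]
tcp_rot: [-2.203, 2.24, 0.0]
wrist_force: [0.9, -0.5, -0.4]
width: 0.003
```

```bash
python3 look.py w5
```

```text
[ 0.4593 -0.1772  0.0528] 6.775 [ 0.9 -0.5 -0.4]
```

View pics/w5.png

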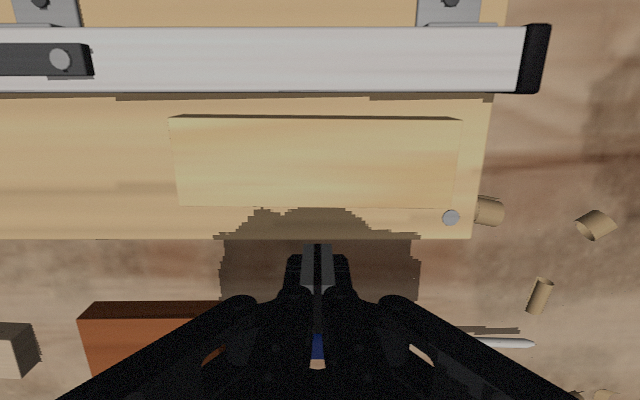

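The offcut spans (172–460, 117–208), parallel and centred on the fingers. I'll lower and push gently towards the fence.

Request:
carry_out([
  {"delta_pos": [0, 0, 0.026], "dr": [0, 0, 0]},
  {"delta_pos": [0, 0, 0], "dr": [0, 0, 0]},
  {"delta_pos": [0, -0.004, 0], "dr": [0, 0, 0]},
  {"delta_pos": [0, -0.004, 0], "dr": [0, 0, 0]},
  {"delta_pos": [0, -0.004, 0], "dr": [0, 0, 0]},
  {"delta_pos": [0, -0.004, 0], "dr": [0, 0, 0]},
  {"delta_pos": [0, 0, 0], "dr": [0, 0, 0]},
])

```text
time: 7.7
tool_pos: [0.4756, -0.1779, 0.0264]
tcp_rot: [-2.202, 2.24, -0.001]
wrist_force: [0.3, -0.1, 0.5]
width: -0.0
```

```bash
python3 look.py w6
```

```text
[ 0.4756 -0.1779  0.0264] 7.7 [ 0.3 -0.1  0.5]
```

View pics/w6.png

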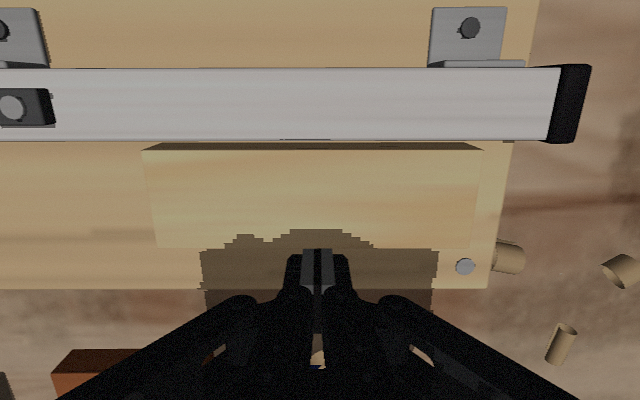

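```bash
cat > j.py <<'E'
import pickle
from h import *
yaw=-0.0159;ctr=np.array([.5257,-.0507]);Rz=np.array([[np.cos(yaw),-np.sin(yaw)],[np.sin(yaw),np.cos(yaw)]])
def jp(c,u,v,z): return (Rz.T@(onz(c,u,v,z)[:2]-ctr)).round(4)
E
python3 - <<'E'
from j import *
c=pickle.load(open("w6.pkl","rb"))
for n,u,v,z in [("bl",143,150.5,.037),("br",483,150.5,.037),("fl",156,248.5,.037),("fr",473,249,.037),("fenceL",143,141,.05),("fenceR",545,139.5,.05)]: print(n,jp(c,u,v,z))
E
```

```text
bl [ 0.0087 -0.0584]
br [ 0.0085 -0.1945]
fl [-0.035  -0.0568]
fr [-0.0355 -0.197 ]
fenceL [ 0.0146 -0.0659]
fenceR [ 0.0149 -0.2095]
```

The offcut is moving squarely (rear edge 8.7 mm, fence 14.7 mm). About 6 mm remain.

Request:
carry_out([
  {"delta_pos": [0, -0.002, 0], "dr": [0, 0, 0]},
  {"delta_pos": [0, -0.002, 0], "dr": [0, 0, 0]},
  {"delta_pos": [0, -0.001, 0], "dr": [0, 0, 0]},
  {"delta_pos": [0, -0.0005, 0], "dr": [0, 0, 0]},
  {"delta_pos": [0, 0, 0], "dr": [0, 0, 0]},
])

```text
time: 8.38
tool_pos: [0.4806, -0.1779, 0.0263]
tcp_rot: [-2.202, 2.24, -0.0]
wrist_force: [-0.8, -0.2, -0.1]
width: -0.003
```

```bash
python3 look.py w7
```

```text
[ 0.4806 -0.1779  0.0263] 8.375 [-0.8 -0.2 -0.1]
```

View pics/w7.png

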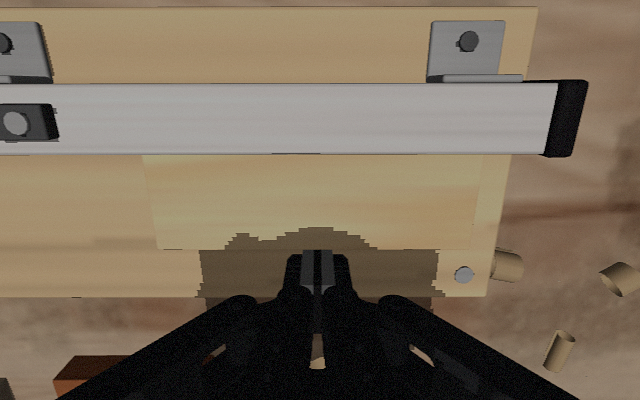

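It's at the fence (no gap visible, force still small). Now I'll back off, lift and go round to the right end.

Request:
carry_out([
  {"delta_pos": [0, 0.01, 0], "dr": [0, 0, 0]},
  {"delta_pos": [0, 0, -0.05], "dr": [0, 0, 0]},
  {"delta_pos": [0.05, -0.01, 0], "dr": [0, 0, 0]},
  {"delta_pos": [0.048, -0.032, 0], "dr": [0, 0, 0]},
  {"delta_pos": [0, 0, 0], "dr": [0, 0, 0]},
  {"delta_pos": [0, 0, 0.02], "dr": [0, 0, 0]},
  {"delta_pos": [0, 0, 0], "dr": [0, 0, 0]},
])

```text
time: 9.3
tool_pos: [0.5075, -0.2739, 0.053]
tcp_rot: [2.202, -2.239, -0.011]
wrist_force: [-0.3, -0.9, -0.8]
width: -0.003
```

```bash
python3 look.py w8
```

```text
[ 0.5075 -0.2739  0.053 ] 9.3 [-0.3 -0.9 -0.8]
```

View pics/w8.png

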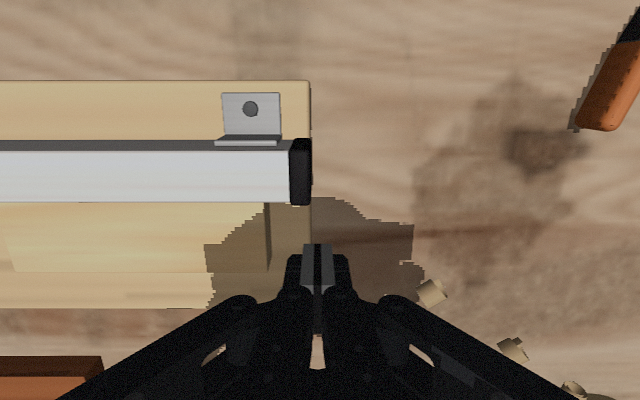

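Request:
carry_out([
  {"delta_pos": [0, 0, 0.027], "dr": [0, 0, 0]},
  {"delta_pos": [0, 0, 0], "dr": [0, 0, 0]},
  {"delta_pos": [-0.008, 0, 0], "dr": [0, 0, 0]},
  {"delta_pos": [-0.008, 0, 0], "dr": [0, 0, 0]},
  {"delta_pos": [-0.008, 0, 0], "dr": [0, 0, 0]},
  {"delta_pos": [-0.008, 0, 0], "dr": [0, 0, 0]},
  {"delta_pos": [-0.008, 0, 0], "dr": [0, 0, 0]},
  {"delta_pos": [-0.008, 0, 0], "dr": [0, 0, 0]},
  {"delta_pos": [-0.008, 0, 0], "dr": [0, 0, 0]},
  {"delta_pos": [0, 0, 0], "dr": [0, 0, 0]},
])

```text
time: 10.6
tool_pos: [0.5123, -0.22, 0.0297]
tcp_rot: [-2.202, 2.24, -0.001]
wrist_force: [1.0, -2.4, 2.6]
width: -0.002
```

```bash
python3 look.py w9
```

```text
[ 0.5123 -0.22    0.0297] 10.6 [ 1.  -2.4  2.6]
```

View pics/w9.png

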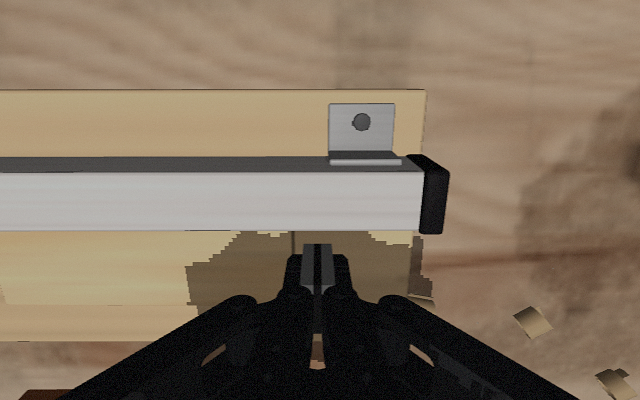

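Pushing works: the right end has moved with the fingers (end edge at x≈292), and it's still along the fence. I'll continue, slightly lower.

Request:
carry_out([
  {"delta_pos": [-0.008, 0, 0.001], "dr": [0, 0, 0]},
  {"delta_pos": [-0.008, 0, 0.001], "dr": [0, 0, 0]},
  {"delta_pos": [-0.008, 0, 0.001], "dr": [0, 0, 0]},
  {"delta_pos": [-0.008, 0, 0], "dr": [0, 0, 0]},
  {"delta_pos": [-0.008, 0, 0], "dr": [0, 0, 0]},
  {"delta_pos": [-0.008, 0, 0], "dr": [0, 0, 0]},
  {"delta_pos": [-0.008, 0, 0], "dr": [0, 0, 0]},
  {"delta_pos": [-0.008, 0, 0], "dr": [0, 0, 0]},
  {"delta_pos": [-0.008, 0, 0], "dr": [0, 0, 0]},
  {"delta_pos": [0, 0, 0], "dr": [0, 0, 0]},
])

```text
time: 11.9
tool_pos: [0.5143, -0.1514, 0.029]
tcp_rot: [2.203, -2.237, 0.008]
wrist_force: [-5.7, -11.2, 17.2]
width: 0.002
```

```bash
python3 look.py w10; python3 - <<'E'
from workcell import bot
import cv2
c=bot.read_camera("top");a=c["frame"][150:250,200:380,::-1];cv2.imwrite("pics/t10.png",cv2.resize(a,None,fx=4,fy=4,interpolation=cv2.INTER_CUBIC))
E
```

```text
[ 0.5143 -0.1514  0.029 ] 11.9 [ -5.7 -11.2  17.2]
```

View pics/w10.png

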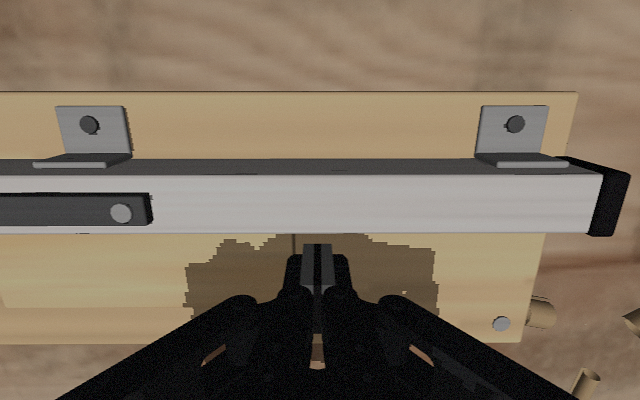

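View pics/t10.png

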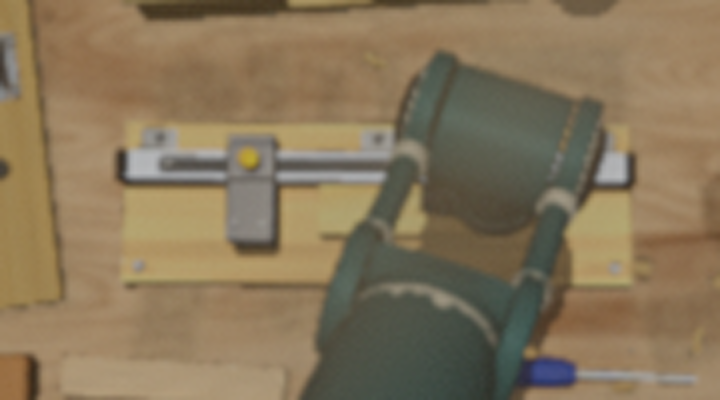

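The wrist force is rising (17 N up, 11 N along), so something above the tip is bearing on an edge. I'll ease up before going on, and check the geometry.

Request:
carry_out([
  {"delta_pos": [0.003, 0.002, -0.004], "dr": [0, 0, 0]},
  {"delta_pos": [0.003, 0.002, -0.002], "dr": [0, 0, 0]},
  {"delta_pos": [0, 0, 0], "dr": [0, 0, 0]},
])

```text
time: 12.38
tool_pos: [0.5077, -0.1538, 0.0313]
tcp_rot: [2.201, -2.24, -0.004]
wrist_force: [0.3, -0.4, -0.8]
width: -0.004
```

```bash
python3 look.py w11; python3 - <<'E'
from j import *
c=pickle.load(open("w10.pkl","rb"))
print("tcp jig",Rz.T@(np.array([.5143,-.1514])-ctr))
for n,u,v,z in [("end",293,240,.037),("end",293,240,.018),("tipL",302,250,.029),("tipR",333,250,.029),("knL",286,260,.06),("fl",5,307,.037)]: print(n,jp(c,u,v,z))
a=cv2.imread("pics/w11.png")[150:350,200:440];a=cv2.convertScaleAbs(a,alpha=2,beta=20)
cv2.imwrite("pics/w11z.png",cv2.resize(a,None,fx=3,fy=3,interpolation=cv2.INTER_CUBIC))
E
```

```text
[ 0.5077 -0.1538  0.0313] 12.375 [ 0.3 -0.4 -0.8]
tcp jig [-0.0097975  -0.10086852]
end [ 0.006 -0.09 ]
end [-0.0032 -0.0886]
tipL [-0.0032 -0.0936]
tipR [-0.0032 -0.1084]
knL [ 0.009  -0.0889]
fl [-0.0288  0.0482]
```

View pics/w11z.png

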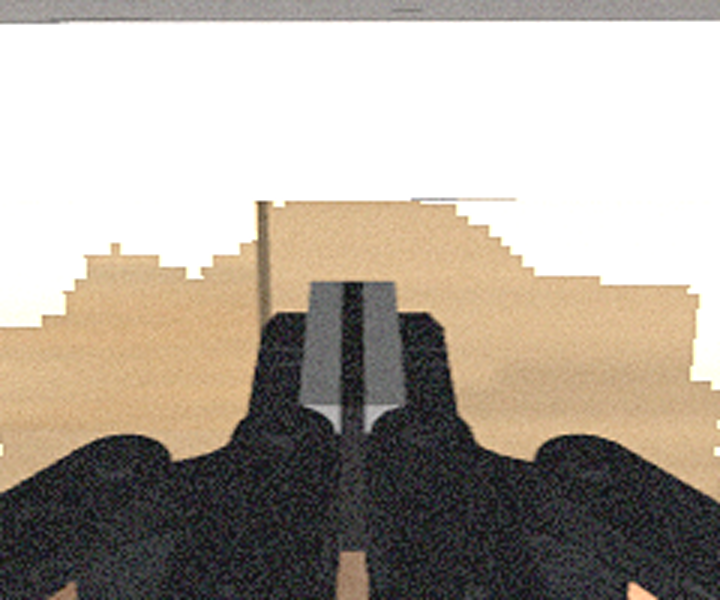

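The force is zero after easing up. The likely cause is a ledge of the finger backing, about 8 mm above the tip, bearing on the offcut's top edge. I'll keep the tip at z≈0.031 and push on, watching the force.

Request:
carry_out([
  {"delta_pos": [-0.005, 0, 0], "dr": [0, 0, 0]},
  {"delta_pos": [-0.005, 0, 0], "dr": [0, 0, 0]},
  {"delta_pos": [-0.005, 0, 0], "dr": [0, 0, 0]},
  {"delta_pos": [0, 0, 0], "dr": [0, 0, 0]},
])

```text
time: 12.92
tool_pos: [0.5092, -0.1388, 0.0322]
tcp_rot: [-2.203, 2.24, 0.0]
wrist_force: [-0.2, 0.5, 0.6]
width: 0.002
```

```bash
python3 look.py w12
```

```text
[ 0.5092 -0.1388  0.0322] 12.925 [-0.2  0.5  0.6]
```

View pics/w12.png

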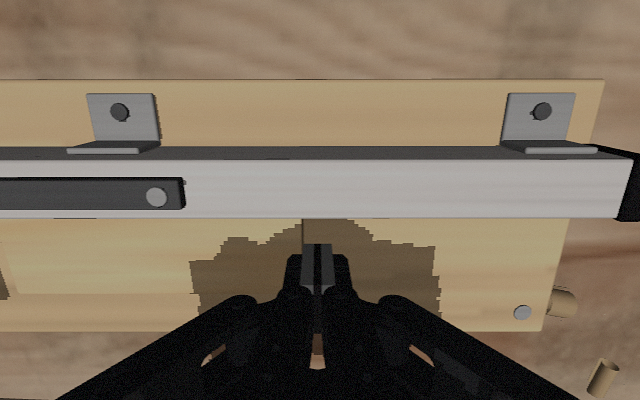

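```bash
python3 - <<'E'
from j import *
c=pickle.load(open("w12.pkl","rb"))
a=cv2.imread("pics/w12.png")[150:350,0:240];a=cv2.convertScaleAbs(a,alpha=1.3)
cv2.imwrite("pics/w12z.png",cv2.resize(a,None,fx=3,fy=3,interpolation=cv2.INTER_CUBIC))
for n,u,v,z in [("end",303,230,.037),("fl",16,294,.037),("tcp",317,250,.032)]: print(n,jp(c,u,v,z))
print(Rz.T@(np.array([.5092,-.1388])-ctr))
E
```

```text
end [ 0.0042 -0.082 ]
fl [-0.0296  0.0577]
tcp [-0.0086 -0.0883]
[-0.01509718 -0.0883512 ]
```

View pics/w12z.png

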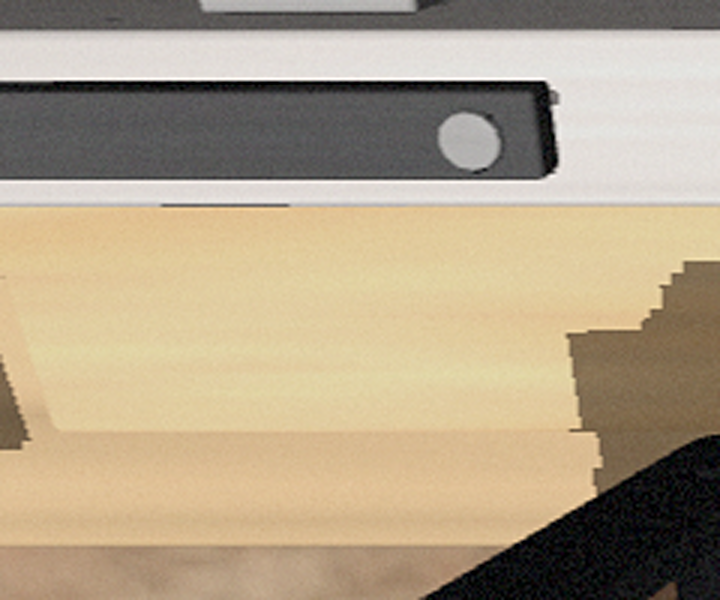

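The offcut moves freely now (left end at jig y≈0.058, right end -0.082, length 140 as it should be). The stop face is at about 0.083. I'll push 20 mm.

Request:
carry_out([
  {"delta_pos": [-0.005, 0, 0], "dr": [0, 0, 0]},
  {"delta_pos": [-0.005, 0, 0], "dr": [0, 0, 0]},
  {"delta_pos": [-0.005, 0, 0], "dr": [0, 0, 0]},
  {"delta_pos": [-0.005, 0, 0], "dr": [0, 0, 0]},
  {"delta_pos": [0, 0, 0], "dr": [0, 0, 0]},
])

```text
time: 13.6
tool_pos: [0.5094, -0.1189, 0.0322]
tcp_rot: [-2.203, 2.24, 0.001]
wrist_force: [-0.9, -0.7, -0.8]
width: 0.001
```

```bash
python3 look.py w13
```

```text
[ 0.5094 -0.1189  0.0322] 13.6 [-0.9 -0.7 -0.8]
```

View pics/w13.png

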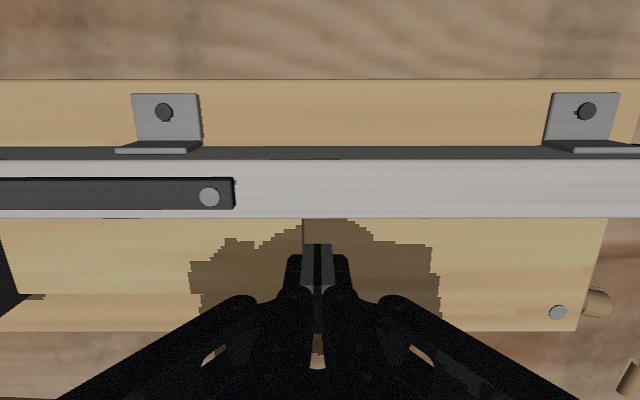

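The stop's dark face (x≈0–22) is now next to the offcut's end. I'll creep in 1 mm steps until contact force shows.

Request:
carry_out([
  {"delta_pos": [-0.001, 0, 0], "dr": [0, 0, 0]},
  {"delta_pos": [-0.001, 0, 0], "dr": [0, 0, 0]},
  {"delta_pos": [-0.001, 0, 0], "dr": [0, 0, 0]},
  {"delta_pos": [0, 0, 0], "dr": [0, 0, 0]},
])

```text
time: 14.15
tool_pos: [0.5096, -0.1164, 0.0323]
tcp_rot: [-2.202, 2.241, 0.0]
wrist_force: [0.1, -0.5, -0.5]
width: -0.001
```

```bash
python3 look.py w14;  python3 - <<'E'
import cv2
a=cv2.imread("pics/w14.png")[180:340,0:200];a=cv2.convertScaleAbs(a,alpha=1.5,beta=15)
cv2.imwrite("pics/w14z.png",cv2.resize(a,None,fx=3.5,fy=3.5,interpolation=cv2.INTER_CUBIC))
E
```

```text
[ 0.5096 -0.1164  0.0323] 14.15 [ 0.1 -0.5 -0.5]
```

View pics/w14z.png

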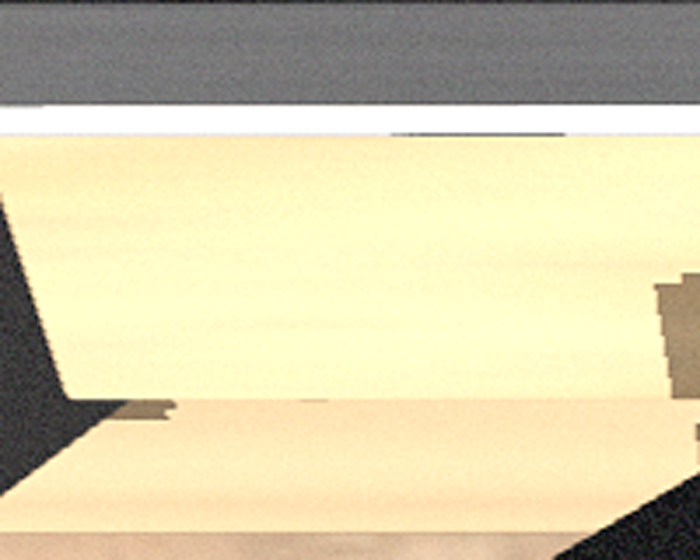

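```bash
python3 - <<'E'
from j import *
c=pickle.load(open("w14.pkl","rb"))
for n,u,v,z in [("offcut fl",18.8,293.5,.037),("right end",303,230,.037)]: print(n,jp(c,u,v,z))
c=pickle.load(open("w4.pkl","rb"))
for n,u,v,z in [("stop br",275,167,.072),("bl",163,167,.072),("knob",208,224,.0913)]: print(n,jp(c,u,v,z))
E
```

```text
offcut fl [-0.0292  0.0788]
right end [ 0.0042 -0.0596]
stop br [0.0434 0.0798]
bl [0.0435 0.1188]
knob [0.0303 0.0984]
```

Request:
carry_out([
  {"delta_pos": [-0.001, 0, 0], "dr": [0, 0, 0]},
  {"delta_pos": [-0.001, 0, 0], "dr": [0, 0, 0]},
  {"delta_pos": [0, 0, 0], "dr": [0, 0, 0]},
])

```text
time: 14.58
tool_pos: [0.5096, -0.1143, 0.0323]
tcp_rot: [-2.202, 2.24, 0.0]
wrist_force: [-0.3, 0.2, -0.5]
width: 0.006
```

Request:
carry_out([
  {"delta_pos": [-0.001, 0, 0], "dr": [0, 0, 0]},
  {"delta_pos": [-0.001, 0, 0], "dr": [0, 0, 0]},
  {"delta_pos": [0, 0, 0], "dr": [0, 0, 0]},
])

```text
time: 14.95
tool_pos: [0.5099, -0.1129, 0.0324]
tcp_rot: [2.202, -2.24, 0.001]
wrist_force: [-0.6, -2.3, -0.3]
width: -0.001
```

```bash
python3 look.py w15;  python3 - <<'E'
import cv2
a=cv2.imread("pics/w15.png");b=cv2.convertScaleAbs(a[180:340,0:200],alpha=1.5,beta=15)
cv2.imwrite("pics/w15z.png",cv2.resize(b,None,fx=3.5,fy=3.5,interpolation=cv2.INTER_CUBIC))
E
```

```text
[ 0.5099 -0.1129  0.0324] 14.95 [-0.6 -2.3 -0.3]
```

View pics/w15z.png

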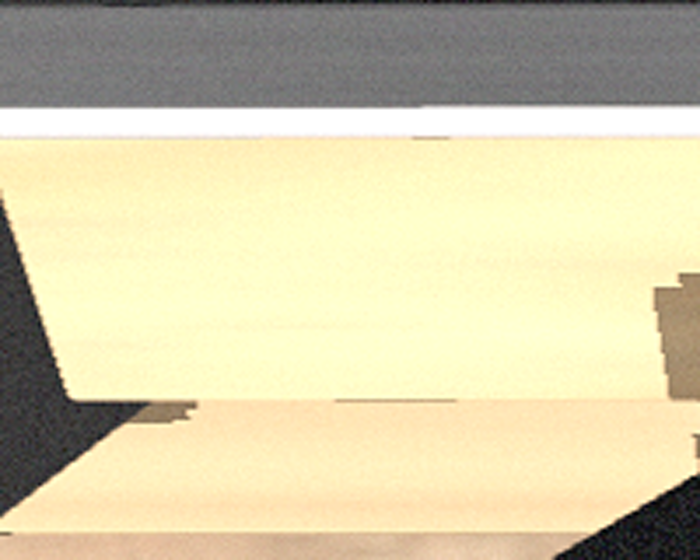

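Contact is starting (2.3 N, motion lagging the command). I'll press 1 mm more to confirm.

Request:
carry_out([
  {"delta_pos": [-0.001, 0, 0], "dr": [0, 0, 0]},
  {"delta_pos": [0, 0, 0], "dr": [0, 0, 0]},
  {"delta_pos": [0, 0, 0], "dr": [0, 0, 0]},
])

```text
time: 15.38
tool_pos: [0.51, -0.1127, 0.0325]
tcp_rot: [2.202, -2.239, 0.003]
wrist_force: [-0.4, -5.7, -0.7]
width: -0.0
```

It's butted at 5.7 N and not moving. Now I'll retract, go round to the front middle of the offcut, and press it flat to the fence.

Request:
carry_out([
  {"delta_pos": [0.012, 0, 0], "dr": [0, 0, 0]},
  {"delta_pos": [0, 0, -0.04], "dr": [0, 0, 0]},
  {"delta_pos": [0, 0.025, 0], "dr": [0, 0, 0]},
  {"delta_pos": [-0.04, 0.02, 0], "dr": [0, 0, 0]},
  {"delta_pos": [-0.0365, 0, 0], "dr": [0, 0, 0]},
  {"delta_pos": [0, 0, 0], "dr": [0, 0, 0]},
  {"delta_pos": [0, 0, 0.02], "dr": [0, 0, 0]},
  {"delta_pos": [0, 0, 0], "dr": [0, 0, 0]},
])

```text
time: 16.38
tool_pos: [0.4644, -0.0464, 0.051]
tcp_rot: [2.201, -2.239, -0.005]
wrist_force: [-0.1, 0.0, -0.0]
width: 0.001
```

```bash
python3 look.py w16
```

```text
[ 0.4644 -0.0464  0.051 ] 16.375 [-0.1  0.  -0. ]
```

View pics/w16.png

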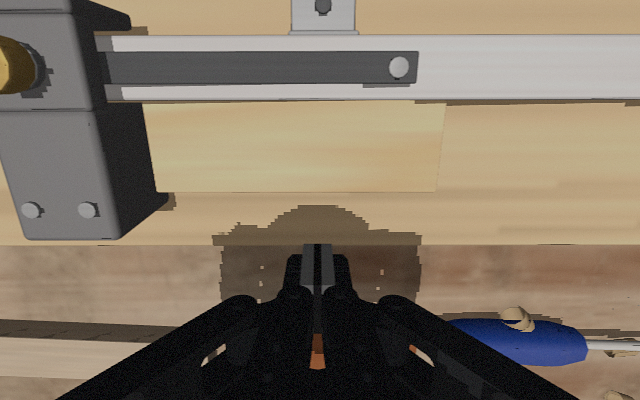

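The offcut is butted against the stop and lies along the fence. I'll lower and press.

Request:
carry_out([
  {"delta_pos": [0.004, 0, 0.024], "dr": [0, 0, 0]},
  {"delta_pos": [0, 0, 0], "dr": [0, 0, 0]},
  {"delta_pos": [0, -0.005, 0], "dr": [0, 0, 0]},
  {"delta_pos": [0, -0.005, 0], "dr": [0, 0, 0]},
  {"delta_pos": [0, -0.004, 0], "dr": [0, 0, 0]},
  {"delta_pos": [0, -0.002, 0], "dr": [0, 0, 0]},
  {"delta_pos": [0, 0, 0], "dr": [0, 0, 0]},
])

```text
time: 17.3
tool_pos: [0.4819, -0.0504, 0.0284]
tcp_rot: [-2.202, 2.24, -0.0]
wrist_force: [0.3, 0.9, 0.1]
width: 0.001
```

Request:
carry_out([
  {"delta_pos": [0, -0.001, 0], "dr": [0, 0, 0]},
  {"delta_pos": [0, -0.001, 0], "dr": [0, 0, 0]},
  {"delta_pos": [0, 0, 0], "dr": [0, 0, 0]},
])

```text
time: 17.68
tool_pos: [0.4834, -0.0504, 0.0281]
tcp_rot: [2.202, -2.24, -0.001]
wrist_force: [-0.3, 0.7, 0.9]
width: -0.0
```

Request:
carry_out([
  {"delta_pos": [0, -0.001, 0], "dr": [0, 0, 0]},
  {"delta_pos": [0, -0.001, 0], "dr": [0, 0, 0]},
  {"delta_pos": [0, 0, 0], "dr": [0, 0, 0]},
])

```text
time: 18.05
tool_pos: [0.4834, -0.0504, 0.0278]
tcp_rot: [2.2, -2.238, -0.006]
wrist_force: [-6.2, -1.2, 5.1]
width: 0.004
```

```bash
python3 look.py w17
```

```text
[ 0.4834 -0.0504  0.0278] 18.05 [-6.2 -1.2  5.1]
```

View pics/w17.png

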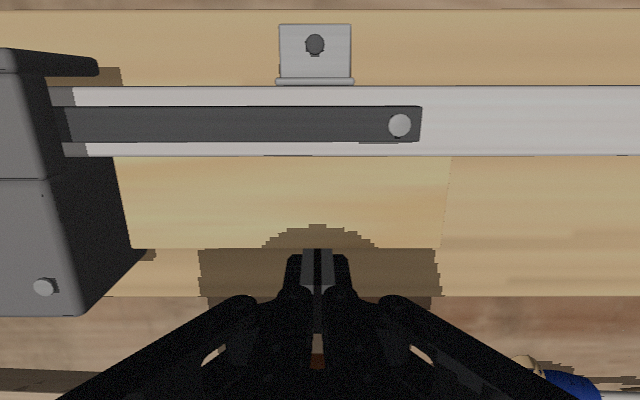

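It's blocked by the fence at 6 N. I'll back off straight, lift and inspect.

Request:
carry_out([
  {"delta_pos": [0, 0.01, 0], "dr": [0, 0, 0]},
  {"delta_pos": [0, 0.01, 0], "dr": [0, 0, 0]},
  {"delta_pos": [0, 0, -0.05], "dr": [0, 0, 0]},
  {"delta_pos": [-0.04, 0, -0.04], "dr": [0, 0, 0]},
  {"delta_pos": [-0.02, -0.02, 0], "dr": [0, 0, 0]},
  {"delta_pos": [0, 0, 0], "dr": [0, 0, 0]},
  {"delta_pos": [0, 0, 0], "dr": [0, 0, 0]},
])

```text
time: 18.98
tool_pos: [0.4856, 0.0093, 0.1176]
tcp_rot: [2.202, -2.239, -0.001]
wrist_force: [-0.4, -0.1, 0.1]
width: 0.005
```

```bash
python3 look.py w18; python3 - <<'E'
import cv2
from workcell import bot
a=cv2.imread("pics/w18.png");b=a[60:260,200:460]
cv2.imwrite("pics/w18z.png",cv2.resize(b,None,fx=3,fy=3,interpolation=cv2.INTER_CUBIC))
c=bot.read_camera("top");a=c["frame"][150:270,160:380,::-1];cv2.imwrite("pics/t18.png",cv2.resize(a,None,fx=3.6,fy=3.6,interpolation=cv2.INTER_CUBIC))
E
```

```text
[0.4856 0.0093 0.1176] 18.975 [-0.4 -0.1  0.1]
```

View pics/w18.png

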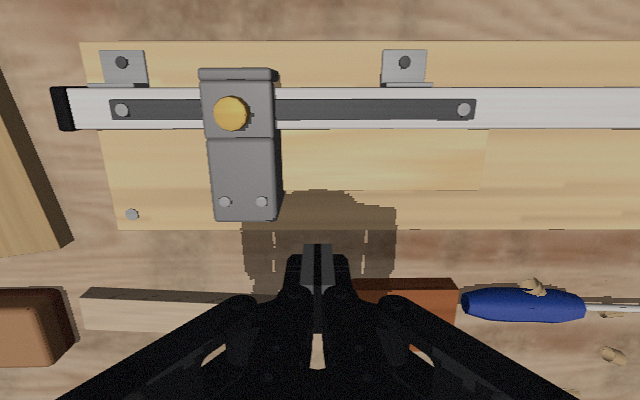

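View pics/w18z.png

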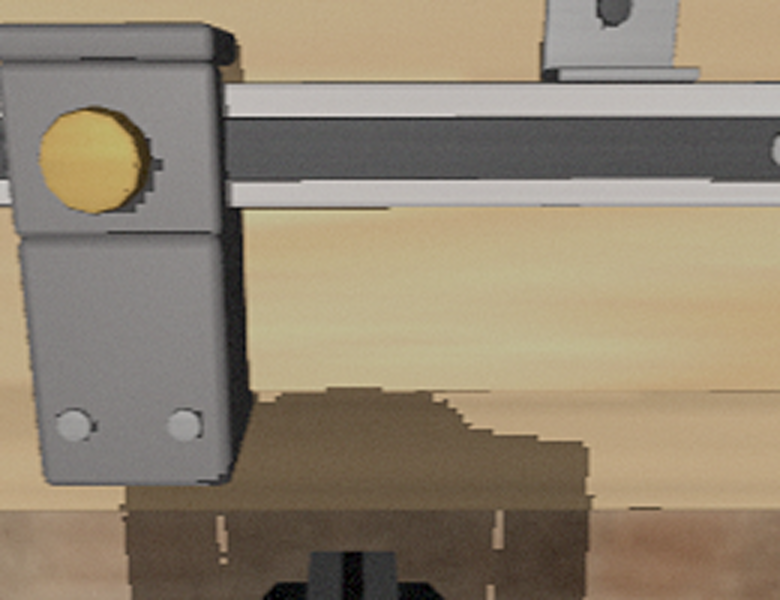

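View pics/t18.png

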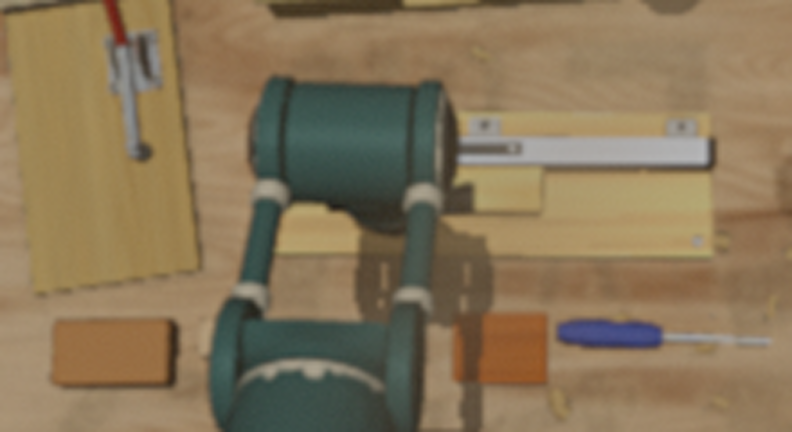

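The stop and knob are still down, with no notch visible beside the stop, and the offcut is at the fence. The fence press may have shifted the offcut a hair along, so I'll check the butt joint once more with a gentle end push.

Request:
carry_out([
  {"delta_pos": [0.0455, -0.0095, 0], "dr": [0, 0, 0]},
  {"delta_pos": [0.0455, -0.0095, 0], "dr": [0, 0, 0]},
  {"delta_pos": [0.0455, -0.0095, 0], "dr": [0, 0, 0]},
  {"delta_pos": [0, 0, 0.04], "dr": [0, 0, 0]},
  {"delta_pos": [0, 0, 0.03], "dr": [0, 0, 0]},
  {"delta_pos": [0, 0, 0], "dr": [0, 0, 0]},
  {"delta_pos": [0, 0, 0], "dr": [0, 0, 0]},
])

```text
time: 19.95
tool_pos: [0.5131, -0.1278, 0.0488]
tcp_rot: [-2.202, 2.241, -0.001]
wrist_force: [0.2, -0.6, -0.1]
width: 0.003
```

```bash
python3 look.py w19
```

```text
[ 0.5131 -0.1278  0.0488] 19.95 [ 0.2 -0.6 -0.1]
```

View pics/w19.png

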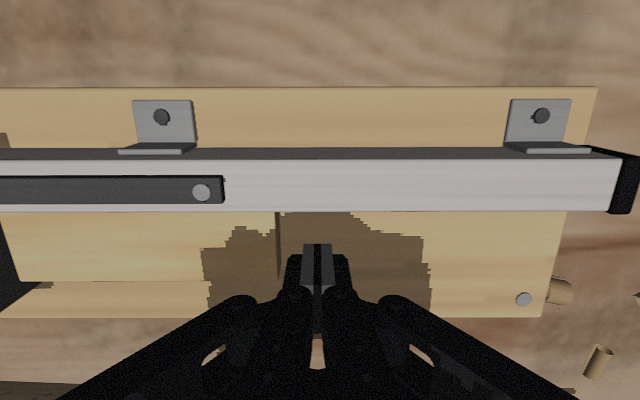

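Request:
carry_out([
  {"delta_pos": [0, 0.002, 0.016], "dr": [0, 0, 0]},
  {"delta_pos": [0, 0, 0], "dr": [0, 0, 0]},
  {"delta_pos": [-0.005, 0, 0], "dr": [0, 0, 0]},
  {"delta_pos": [-0.005, 0, 0], "dr": [0, 0, 0]},
  {"delta_pos": [-0.003, 0, 0], "dr": [0, 0, 0]},
  {"delta_pos": [-0.001, 0, 0], "dr": [0, 0, 0]},
  {"delta_pos": [0, 0, 0], "dr": [0, 0, 0]},
  {"delta_pos": [0, 0, 0], "dr": [0, 0, 0]},
])

```text
time: 21.0
tool_pos: [0.5112, -0.1135, 0.0323]
tcp_rot: [-2.202, 2.241, -0.0]
wrist_force: [0.5, -0.5, 0.3]
width: 0.001
```

Request:
carry_out([
  {"delta_pos": [-0.001, 0, 0], "dr": [0, 0, 0]},
  {"delta_pos": [0, 0, 0], "dr": [0, 0, 0]},
  {"delta_pos": [0, 0, 0], "dr": [0, 0, 0]},
])

```text
time: 21.38
tool_pos: [0.5112, -0.1129, 0.0323]
tcp_rot: [2.202, -2.24, 0.001]
wrist_force: [0.5, -3.1, -0.5]
width: 0.003
```

Request:
carry_out([
  {"delta_pos": [-0.001, 0, 0], "dr": [0, 0, 0]},
  {"delta_pos": [0, 0, 0], "dr": [0, 0, 0]},
  {"delta_pos": [0, 0, 0], "dr": [0, 0, 0]},
])

```text
time: 21.75
tool_pos: [0.5112, -0.1127, 0.0324]
tcp_rot: [2.202, -2.239, 0.002]
wrist_force: [-0.9, -7.0, -0.3]
width: -0.004
```

Contact came at the same position as before (-0.1127, 7 N), so the joint is tight. I'll withdraw and take a final look.

Request:
carry_out([
  {"delta_pos": [0.008, 0, 0], "dr": [0, 0, 0]},
  {"delta_pos": [0.008, 0, 0], "dr": [0, 0, 0]},
  {"delta_pos": [0, 0, -0.05], "dr": [0, 0, 0]},
  {"delta_pos": [0, 0.03, -0.05], "dr": [0, 0, 0]},
  {"delta_pos": [0, 0.02, -0.04], "dr": [0, 0, 0]},
  {"delta_pos": [0, 0, -0.04], "dr": [0, 0, 0]},
  {"delta_pos": [0, 0, 0], "dr": [0, 0, 0]},
  {"delta_pos": [0, 0, 0], "dr": [0, 0, 0]},
])

```text
time: 22.75
tool_pos: [0.4606, -0.1265, 0.2118]
tcp_rot: [-2.202, 2.241, 0.001]
wrist_force: [-0.5, -0.1, -0.5]
width: -0.0
```

```bash
python3 look.py w20; python3 - <<'E'
import cv2
from workcell import bot
a=cv2.imread("pics/w20.png");b=a[50:200,100:360]
cv2.imwrite("pics/w20z.png",cv2.resize(b,None,fx=3,fy=3,interpolation=cv2.INTER_CUBIC))
c=bot.read_camera("scene");cv2.imwrite("pics/s20.png",c["frame"][:,:,::-1])
E
```

```text
[ 0.4606 -0.1265  0.2118] 22.75 [-0.5 -0.1 -0.5]
```

View pics/w20.png

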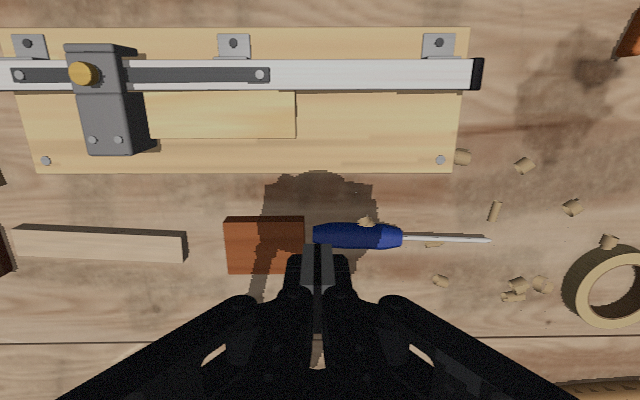

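View pics/w20z.png

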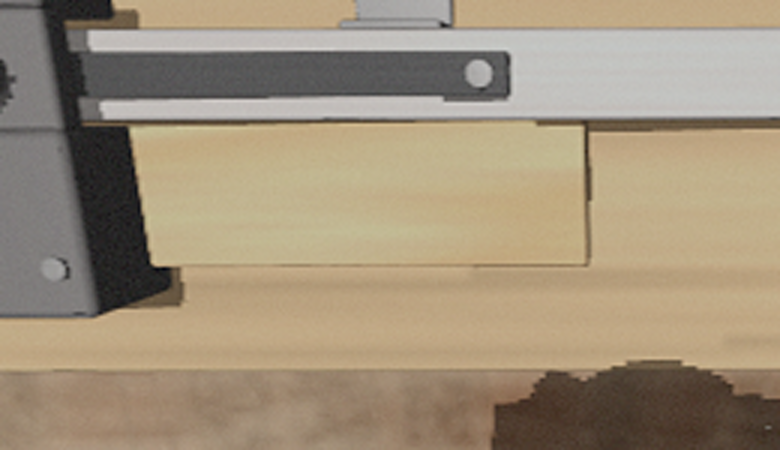

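View pics/s20.png

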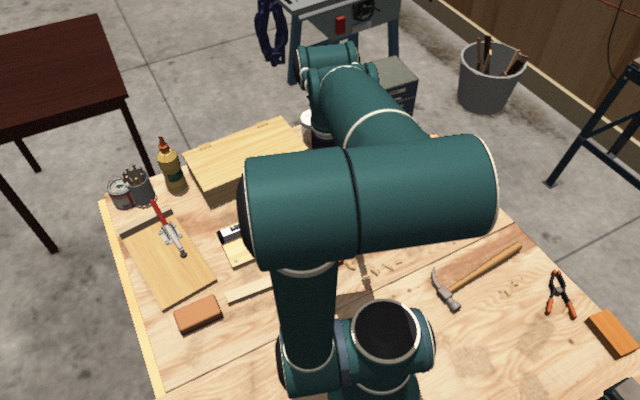

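```bash
python3 - <<'E'
from j import *
c=pickle.load(open("w20.pkl","rb"))
f=lambda U,V:(100+U/3-.33,50+V/3-.33)
for n,U,V,z in [("fl",152,265,.037),("fr",588,265,.037),("br",586,125,.037),("fenceL",150,124,.05),("fenceR",760,117,.05)]: print(n,jp(c,*f(U,V),z))
E
```

```text
fl [-0.0301  0.0825]
fr [-0.0304 -0.0564]
br [ 0.0122 -0.0568]
fenceL [0.013  0.0699]
fenceR [ 0.0145 -0.1084]
```

The offcut's front edge is at -30.1 and -30.4 mm (ideal -30.0), so it's flat on the fence. Handing in.

```bash
python3 - <<'E'
from workcell import bot
print(bot.finish_job())
E
```

```text
the job is handed in; nothing more can be done
None
```

The stop is in its notch, and the offcut is butted against the stop and flat against the fence. I handed the job in at about 23 s of the 72 s allowed.

I pushed the stop first. Then I pushed the offcut back to the fence, along to the stop, and pressed it against the fence again. It was all pushing with closed fingers; nothing was lifted.

**Last checks:**
- **Stop and pin:** The stop jumped about 2 mm ahead of the fingers as the pin dropped. The knob sits lower and the notch is hidden under the stop. The stop did not give when I pressed the offcut against it with 6–7 N.
- **Butt joint:** A second end push met firm contact at the same finger position as the first, so no gap had opened.
- **Fence:** The offcut's front edge measured 30.1 and 30.4 mm in front of the jig's centre line at its two ends (30.0 would be perfect). It was blocked by the fence at about 6 N.
- **Bystanders:** The ones I could see in the last pictures (long offcut, wide offcut, screwdriver, sanding block) looked where they started. The arm did not go near the others.

**What disagreed:**
- **Force while pushing the offcut:** The wrist force once rose to about 17 N upward and 11 N along. A ledge on the finger was probably bearing on the offcut's top edge; pushing with the fingers raised slightly cleared it.
- **Notch position:** My two estimates differed by about 4 mm (103 and 99 mm along the fence). I relied on the pin dropping, not on the measurement.

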